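Close the frit mill and hold its interlock lid

ROBOT

A 7-joint arm with a two-finger parallel gripper is mounted at the origin on the work surface. World frame = base frame: x ahead of the robot, y to its left, z up, the work surface at z = 0. Lengths are in m, angles in rad, forces in N, time in s.
With the tool pointing down it reaches from about 0.425 to 0.925 m from the base axis. Payload 6.8 kg.
Tool frame: the origin (TCP) lies between the finger pads; the fingertips stand 11 mm ahead of it and the grasp point (between the pads) lies 8 mm behind it; z points along the fingers, y is the line along which they close (so a half turn about z gives the same grasp; the last joint's range is limited). The gripper opens to 85 mm and grips with 20 to 120 N. Pads are 22 mm wide; open, the fingers measure 114 mm over their backs; the gripper's body (76 mm by 85 mm) begins 54 mm behind the grasp point. The pads swing forward as they close: fully open they stand 13 mm farther back than shut.
Start: joints at [-1.272, 0.477, 0.022, 1.555, -0.011, 1.109, -0.083], TCP at [0.267, 0.62, 0.215] pointing down, gripper open.
Joint ranges: [-2.96, 2.96], [-0.34, 2.1], [-1.41, 1.46], [0.24, 2.44], [-1.37, 4.51], [0.17, 1.92], [-2.96, 2.96]. Speed limits (rad/s): [2.39, 2.39, 3.14, 3.14, 3.14, 3.14, 3.14].

INTERFACE

Orientations are given as a rotation vector (axis times angle).
In Python, from bench import r gives the robot as it stands.
- The arm moves only by the tool send_rows, never from a script. Its argument "deltas" is a list of rows, each an object of numbers: "dx", "dy", "dz": the shift along the world's x, y, z in mm; "rx", "ry", "rz": the turn, a rotation vector about the world's x, y, z in degrees. A call has 1 to 5 rows; each row is the pose to reach, as a shift and turn from the pose commanded when the call began; what a row does not reach only later rows make up. A row lasts 1/12 s, in which the tool goes at most 41.7 mm and 7.16 degrees, less where a joint would pass 70% of its speed; a pose out of reach is approached as far as the arm can. A call with a gripper value outside its range is refused whole. "jaw" is the finger opening in mm, from 0 to 85.4, set as the call begins (left out, the last holds). The fingers move at their own pace and stop on an object; "newtons" is the grip in N (left out, the last holds). Time passes only in rows, so rows that repeat a pose let the fingers close. It gives the time, the measured TCP pose, the force, the opening and the grip force at its end, in the units of the state.
- r.get_obs(): the state, without advancing time (a new reading comes with each control period).
- r.grab_frame(name): name is "side" or "top"; returns a dict with "frame" (420x560x3 uint8, blue, green, red), "z_map" (420x560 float32, m along the optical axis (not along the pixel's ray), 0 where there is no reading), "vertical_fov" (degrees; the focal length in pixels is half the picture's height over the tangent of half this angle, whatever the lens; pixels are square), "cx", "cy" (the principal point, pixels), "distortion" ([k1, k2, p1, p2, k3] as OpenCV has them; the pictures are not rectified), "xyz" and "orientation" of the camera in the world. Camera axes: x right, y down, z forward; pixel columns grow to the right and rows downward; lengths in m; the calibration is good to about 2 mm. A picture is of the moment at which its call begins.
- r.hand_in(): hands the job in; it is judged then, once.
The state is a dict: "clock": time; "joints": joint angles; "qvel": joint speeds; "tau": joint torques, N m; "tcp_pos": TCP position; "orientation": TCP orientation; "contact_force": force on the tool from outside, world axes, zero at the start; "moment": the same for the moment, N m; "grip_width": finger opening in m; "gripper_force": force on a finger pad.
Only numpy, scipy, OpenCV 4.12 (cv2) and the standard library are available. Lean on these libraries where they do the work, as an engineer would, in place of code of your own. Each camera call takes 0.05 s, during which the arm holds its last target. There are 200 camera calls.

TASK

The glass studio's small frit mill was left tipped over from emptying. Swing its drum upright with the crank handle, then take the red lid from the table, line its two lugs up with the notches in the drum's mouth, push it in against the spring and twist it a quarter turn clockwise (seen from above) as far as it goes. The mill runs only while the lid is held like that, so finish still gripping the lid, turned against its return spring in the upright drum; leave the bowl, jar and bottle where they stand.

Things in the scene. Friction and masses are not known exactly. Their poses are not given: they have to be found in the camera images.
- mill: blue steel base plate of the mill, 180 (x) by 170 (y) by 22 mm, fixed to the table, with two upright yoke cheeks 55 mm wide at y = +-66 mm that reach 106 mm high. Origin: centre of its underside, on the table. x runs from its front to its back, z up.
- trunnion (a point): point on the drum's horizontal tilt axis, midway between the cheeks, 90 mm above the table. The tilt axis is the mill's y axis. The frame is the drum's: it tilts with it.
- drum (a joint): tilt of the drum in rad: 0 is upright (mouth straight up); positive leans the mouth to the mill's front (-x). Runs -0.35 to 1.0, no stop at upright; stiff friction (about 0.55 N m) holds it wherever it is left.
- tilt_grip (a point): grip point on the drum's crank handle: black round bar 18 mm in diameter, 52 mm long, parallel to the tilt axis, outside the cheek on the mill's +y side; 108 mm along y and 75 mm up from the trunnion in the drum's frame. Bar reaches 20 mm outward of the point; inward 22 mm are clear of the 12 mm steel arm that carries it. It turns freely in the fingers as it swings.
- mouth (a point): centre of the drum's mouth in the rim's top plane, 60 mm above the tilt axis (150 mm above the table when upright); drum's frame, z out of the mouth. Drum 112 mm across. Hole 54 mm across with two notches along +x and -x, 18 mm wide, reaching 37 mm from the centre, orange marks beside them. Steel rim 12 mm thick; below it the drum is open to 38 mm radius for the lugs to turn.
- spindle (a joint): turn of the sprung spindle in the drum, rad: 0 at rest, 1.40 at its stop, clockwise from above. The lid, pushed in, turns free for 0 to 0.2 rad, then its lugs carry the spindle's orange dogs round; at the stop the lid is 1.4 to 1.6 rad from the notches. A return spring, 0.10 N m at rest to 0.26 N m at the stop, turns it at least half way back if let go.
- lid: red lid, 0.1 to 0.25 kg, standing on its foot. Origin: centre of the foot's underside; z up, x along grip bar and lugs (half a turn gives the same lid). Grey plug 48 mm across, 0 to 24 mm high, with two steel lugs at its foot (0 to 8 mm high, 11 mm wide, 66 mm over both); disc 76 mm across, 24 to 34 mm, white marks over the lugs; grip bar above, see lid_bar.
- mould: white ceramic bowl, 150 mm across, 45 mm high, bystander; origin under its centre.
- jar: amber glass jar with black lid, 64 mm across, 85 mm high, bystander; origin under its centre.
- cleaner: blue bottle with red cap, 66 mm across, 170 mm high, bystander; origin under its centre.
- plunger (a joint): depth in m that the spindle is pushed down: 0 with its top 13 mm below the rim, at most 0.014; the lid's foot pushes it against a spring of 3 N rising to 8 N.
- lid_bar (a point): middle of the lid's grip bar, 51 mm above the lid's origin; bar 56 mm long (x), 18 mm wide (y), from 34 to 68 mm above the origin. Pushed fully in, the disc lies on the rim, lid origin 24 mm below the rim top; the lugs are free to turn under the rim once the origin is over 20 mm deep, and hold the turned lid 20 to 24 mm deep.
Things that resemble listed ones, but are neither listed nor needed, are in the scene too. What is meant by the lid is not blue, pink or yellow, and is the larger of those in its own colour.

How it is judged:
On the way, in this order (a step that is already met when the one before it is completed fails the run):
1. the drum stands upright, within 0.08 rad (value of joint drum between -0.08 and 0.08 rad), for 0.2 s.
2. the lid is pushed in, its lugs below the rim (z of lid in the frame of mouth below -0.0185 m and horizontal distance between lid and mouth below 0.008 m and angle between the x axis of lid and the x axis of mouth, either way round below 0.6 rad), for 0.05 s.
3. the lid is turned a quarter turn clockwise under the rim (value of joint spindle above 1.15 rad and angle between the x axis of lid and the x axis of mouth, either way round above 1.2 rad and z of lid in the frame of mouth below -0.0175 m), for 0.2 s.
At the end, for the whole second after the job is handed in: Drum upright within 0.1 rad; lid within 8 mm of the mouth's centre, 0.12 rad of square, over 17.5 mm deep, turned over 1.2 rad from the notches, spindle clockwise past 1.15 rad; lid at rest, gripped (over 3 N); bowl, jar and bottle moved under 30 mm (all of step 3 and value of joint drum between -0.1 and 0.1 rad and angle between the z axis of lid and the z axis of mouth, either way round below 0.12 rad and horizontal distance between lid and mouth below 0.008 m and contact force between the fingers and lid above 3 N and linear speed of lid below 0.03 m/s and distance of each of mould, jar, cleaner from where it was at the start of the episode below 0.03 m); the arm keeps its last pose, push and grip.
It fails at once if the bowl, jar or bottle is pushed away or knocked over (distance of any of mould, jar, cleaner from where it was at the start of the episode above 0.03 m or angle between any of cleaner, jar's own z axis and vertical above 0.5 rad).
It also fails if it takes over 58 s, if anything falls off the work surface, if the arm or the gripper's body presses on something with over 40 N, if the wrist force passes 120 N, or if a joint passes its speed limit or range.

## Working session

There is one attempt and no reset: what is moved stays moved. The work goes in short steps, Python scripts to look and compute and a tool call to move; the robot and the scene stay as the last step left them, time stands still between calls to the robot, and variables do not carry over. Pictures are saved under pics/ and viewed, at most 10 in all, crops included, and the job is handed in when it is done.

Besides the shell and the picture viewer there is one more tool, called by a JSON object that holds its "api" and its "payload", one argument or row to a line. send_rows: Moves the arm, as the interface text tells. Its arguments: {"type":"object","properties":{"deltas":{"type":"array","items":{"type":"object","properties":{"dx":{"type":"number"},"dy":{"type":"number"},"dz":{"type":"number"},"rx":{"type":"number"},"ry":{"type":"number"},"rz":{"type":"number"}}}},"jaw":{"type":"number"},"newtons":{"type":"number"}},"required":["deltas"]}

```bash
mkdir -p pics; ls; cat > h.py <<'E'
import numpy as np,cv2,pickle
from scipy.spatial.transform import Rotation as R
from bench import r
def grab(n):
    f=r.grab_frame(n); pickle.dump(f,open(f'pics/{n}.pkl','wb')); return f
def load(n): return pickle.load(open(f'pics/{n}.pkl','rb'))
def cam(f):
    h=f['frame'].shape[0]; fl=h/2/np.tan(np.radians(f['vertical_fov'])/2)
    K=np.array([[fl,0,f['cx']],[0,fl,f['cy']],[0,0,1]]); o=np.array(f['orientation'],float)
    M=R.from_rotvec(o).as_matrix() if o.shape==(3,) else o
    return K,np.array(f['distortion'],float),M,np.array(f['xyz'])
def rays(f,uv):
    K,d,M,c=cam(f); p=cv2.undistortPoints(np.array(uv,float).reshape(-1,1,2),K,d).reshape(-1,2)
    return np.c_[p,np.ones(len(p))],M,c
def pt(f,uv):  # depth based
    q,M,c=rays(f,uv); z=np.array([f['z_map'][int(round(v)),int(round(u))] for u,v in uv])
    return (q*z[:,None])@M.T+c
def atz(f,uv,z):
    q,M,c=rays(f,uv); w=q@M.T; return c+w*((z-c[2])/w[:,2])[:,None]
def cloud(f):
    h,w=f['z_map'].shape; g=np.stack(np.meshgrid(np.arange(w),np.arange(h)),-1).reshape(-1,2)
    q,M,c=rays(f,g); z=f['z_map'].reshape(-1); return ((q*z[:,None])@M.T+c).reshape(h,w,3)
def proj(f,P):
    K,d,M,c=cam(f); X=(np.array(P,float)-c)@M
    return cv2.projectPoints(X,np.zeros(3),np.zeros(3),K,d)[0].reshape(-1,2)
E
python3 - <<'E'
from h import *
for n in('top','side'):
    f=grab(n); cv2.imwrite(f'pics/{n}0.png',f['frame']); print(n,f['xyz'],f['orientation'],f['vertical_fov'])
print(r.get_obs())
E
```

```text
pics
top [0.45718095 0.01756887 1.45044902] [-2.1824887   2.16355929 -0.12068177] 51.03564931803026
side [ 0.06525302 -0.55238761  0.8842349 ] [-2.18034548  0.9140891  -0.36441783] 54.80007851396946
{'clock': 0.1, 'joints': array([-1.27208559,  0.47772259,  0.02236452,  1.55635276, -0.01152609,
        1.10930122, -0.08307764]), 'qvel': array([ 0.0005591 , -0.00225196, -0.00123395, -0.00371079, -0.00094358,
        0.00113693,  0.00067479]), 'tau': array([ 4.72494125e-03, -5.97758102e+01,  1.61397625e+00, -2.81952918e+01,
        1.29076393e-02,  5.03172589e-03, -8.23435357e-06]), 'tcp_pos': array([0.26688054, 0.61938762, 0.21451985]), 'orientation': array([-6.34555677e-01, -3.07660530e+00,  2.57563305e-03]), 'contact_force': array([-0.97212034, -0.69725385,  0.20513306]), 'moment': array([-0.01063185, -0.02870946, -0.00638102]), 'gripper_force': 0.0, 'grip_width': 0.08524059411417667}
```

View pics/top0.png

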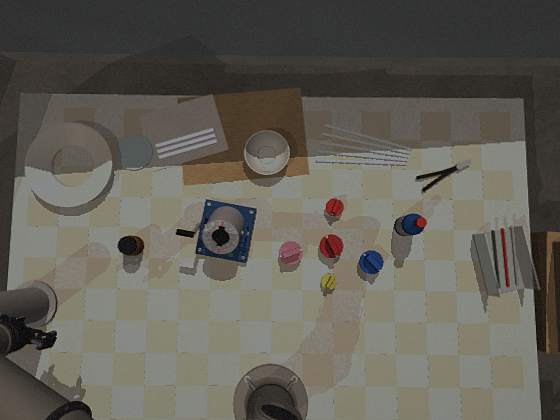

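View pics/side0.png

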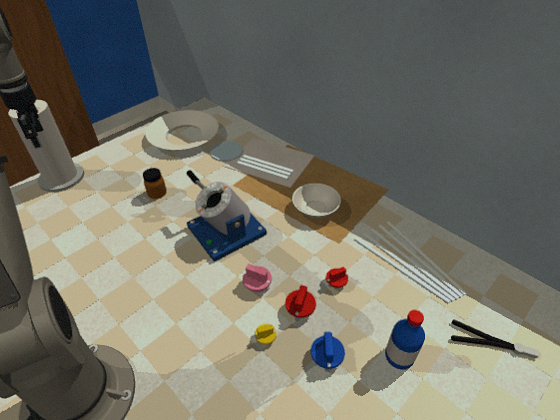

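Top view: the mill is at about (225,235), with the black crank at (187,233). The red lids are at (331,246), larger, and (334,207), smaller. Pink is at (290,252), blue at (371,262) and yellow at (329,283). The lid meant is the larger red one at (331,246), so I'll check it in a crop.

```bash
python3 - <<'E'
from h import *
f=load('top')
a=cv2.resize(f['frame'][185:295,170:390],None,fx=3.6,fy=3.6,interpolation=cv2.INTER_CUBIC); a=cv2.convertScaleAbs(a,alpha=1.6)
cv2.imwrite('pics/topc.png',a)
for n in('top','side'):
    f=load(n);C=cloud(f);im=f['frame'].astype(int);b,g,rr=im[...,0],im[...,1],im[...,2]
    red=(rr>90)&(g<60)&(b<60)
    k,l,s,c=cv2.connectedComponentsWithStats(red.astype(np.uint8))
    for i in range(1,k):
        if s[i,4]>60:
            P=C[l==i]; zt=P[:,2].max(); T=P[P[:,2]>np.percentile(P[:,2],95)-.008]
            D=P[(P[:,2]>.025)&(P[:,2]<.042)]
            print(n,c[i].round(),s[i,4],'zmax',np.percentile(P[:,2],95).round(3),'top',T.mean(0).round(4),len(T),'ext',np.ptp(T[:,:2],axis=0).round(3),'disc',D.mean(0).round(4) if len(D) else 0,np.ptp(P[:,:2],axis=0).round(3))
            e,v=np.linalg.eigh(np.cov(T[:,:2].T)); print('  bar ang',np.degrees(np.arctan2(v[1,1],v[0,1])).round(1),np.sqrt(e))
E
```

```text
top [334. 207.] 203 zmax 0.056 top [ 0.6085 -0.1949  0.1306] 54 ext [0.179 0.239] disc [ 0.6176 -0.2039  0.0283] [0.186 0.25 ]
  bar ang 126.3 [0.00736912 0.06471257]
top [421. 222.] 74 zmax 0.175 top [ 0.558  -0.4364  0.1717] 65 ext [0.024 0.026] disc 0 [0.024 0.026]
  bar ang 100.9 [0.0068634  0.00725498]
top [505. 257.] 101 zmax 0.093 top [ 0.5323 -0.7151  0.0903] 19 ext [0.033 0.011] disc [ 0.3896 -0.7517  0.0341] [0.181 0.053]
  bar ang -166.6 [0.00208879 0.01096314]
top [335. 244.] 202 zmax 0.072 top [ 0.4909 -0.1889  0.1016] 84 ext [0.06  0.231] disc [ 0.5013 -0.2135  0.0345] [0.068 0.247]
  bar ang 95.4 [0.01490338 0.03353782]
top [324. 247.] 92 zmax 0.039 top [ 0.4848 -0.1672  0.0543] 74 ext [0.064 0.205] disc [ 0.4853 -0.1696  0.0339] [0.064 0.205]
  bar ang 95.6 [0.01795206 0.02281382]
side [335. 272.] 107 zmax 0.052 top [ 0.6091 -0.2107  0.0607] 75 ext [0.573 0.36 ] disc [ 0.6111 -0.19    0.0294] [0.607 0.373]
  bar ang -148.5 [0.01050118 0.07553514]
side [339. 281.] 133 zmax 0.027 top [ 0.6073 -0.2221  0.0303] 133 ext [0.576 0.355] disc [ 0.6086 -0.2183  0.026 ] [0.576 0.355]
  bar ang -150.1 [0.01221283 0.05643363]
side [302. 301.] 524 zmax 0.067 top [ 0.4895 -0.1943  0.0656] 140 ext [0.052 0.033] disc [ 0.4917 -0.1989  0.0322] [0.1   0.076]
  bar ang -153.9 [0.00502686 0.01549481]
side [416. 317.] 152 zmax 0.171 top [ 0.5577 -0.4373  0.1688] 151 ext [0.028 0.027] disc 0 [0.028 0.027]
  bar ang 177.2 [0.0071858  0.00724234]
```

View pics/topc.png

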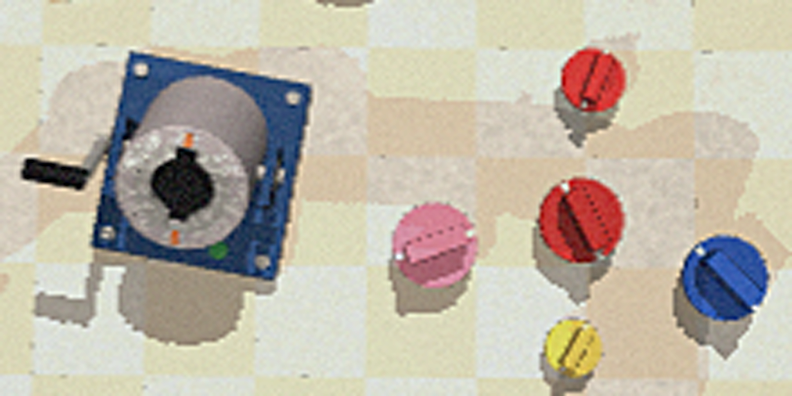

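The crop shows the larger red lid with its disc at crop (581,220) and white marks at (565,187) and (600,254). The mill's plate corners are at (131,52), (311,85), (275,292) and (93,248). The mouth is at (183,184) and the crank bar runs from (24,170) to (86,180).

```bash
cat > mill.py <<'E'
from h import *
from scipy.optimize import least_squares
f=load('top'); px=lambda a:[(170+(u+.5)/3.6-.5,185+(v+.5)/3.6-.5) for u,v in a]
if __name__=='__main__':
    L=atz(f,px([(565,187),(600,254)]),.034); print('lid marks',L.round(4),L.mean(0).round(4),'disc',atz(f,px([(581,220)]),.034).round(4),'len',np.linalg.norm(L[0]-L[1]).round(3),'ang',np.degrees(np.arctan2(*(L[0]-L[1])[[1,0]])).round(1))
    Ls=pt(load('side'),[(300,303)]);
    co=px([(131,52),(311,85),(275,292),(93,248)]); B=atz(f,co,.022);print(B.round(4),np.linalg.norm(np.diff(B,axis=0),axis=1).round(4))
    mp=px([(183,184)]);cp=px([(55,175)])
    # model: x,y,yaw,tilt
    cm=np.array([[90,85,22],[90,-85,22],[-90,-85,22],[-90,85,22]])/1e3
    def model(p):
        Rz=R.from_euler('z',p[2]).as_matrix(); T=R.from_euler('y',-p[3]).as_matrix()
        D=np.array([[0,.108,.075],[0,0,.06]])
        P=np.r_[cm,(D@T.T)+[0,0,.09]]
        return P@Rz.T+[p[0],p[1],0]
    obs=np.array(co+cp+mp)
    # bar centre is from 22 inward.. to 20 outward of tilt_grip: 52 long incl arm -> centre ~ tilt_grip -6mm
    s=least_squares(lambda p:(proj(f,model(p))-obs).ravel(),[*B.mean(0)[:2],0,.5])
    print('mill x y yaw tilt',s.x.round(4),'res',s.fun.reshape(-1,2).round(1))
    M=model(s.x);print('grip',M[4].round(4),'mouth',M[5].round(4))
    s0=s.x.copy();s0[3]=0;print('upright grip,mouth',model(s0)[4:].round(4))
    print('side proj grip,mouth, corners',proj(load('side'),model(s.x)).round(0).tolist())
    C=cloud(f);print('depth bar',np.median(C[232:235,179:192],axis=(0,1)).round(4))
    C=cloud(load('side'));
    print('bystanders',pt(f,[(131,245),(406,224),(267,152)]).round(3), pt(load('side'),[(152,174),(415,317)]).round(3))
E
python3 mill.py
```

```text
lid marks [[ 0.5197 -0.1796  0.034 ]
 [ 0.4604 -0.2105  0.034 ]] [ 0.49  -0.195  0.034] disc [[ 0.4904 -0.1938  0.034 ]] len 0.067 ang 27.5
[[0.6392 0.2124 0.022 ]
 [0.6106 0.0488 0.022 ]
 [0.4241 0.0788 0.022 ]
 [0.462  0.2422 0.022 ]] [0.1661 0.1889 0.1677]
mill x y yaw tilt [ 0.5341  0.1449 -0.1742  0.4072] res [[-0.2  0.5]
 [ 1.   0.8]
 [ 0.7 -2.1]
 [-0.6  0.6]
 [-1.1 -1.1]
 [ 0.4  1.3]]
grip [0.5236 0.2564 0.1589] mouth [0.5107 0.149  0.1451]
upright grip,mouth [[0.5528 0.2513 0.165 ]
 [0.5341 0.1449 0.15  ]]
side proj grip,mouth, corners [[236.0, 199.0], [266.0, 230.0], [212.0, 259.0], [185.0, 223.0], [192.0, 175.0], [213.0, 199.0]]
depth bar [0.5208 0.2516 0.165 ]
bystanders [[ 0.486  0.43   0.088]
 [ 0.557 -0.411  0.112]
 [ 0.799  0.015  0.016]] [[ 0.488  0.44   0.083]
 [ 0.555 -0.437  0.171]]
```

{"api": "send_rows", "payload": {
  "deltas": [
    {"dx": 17, "dy": -24, "dz": 3, "rz": -5},
    {"dx": 34, "dy": -48, "dz": 6, "rz": -10},
    {"dx": 51, "dy": -72, "dz": 9, "rz": -15},
    {"dx": 68, "dy": -97, "dz": 12, "rz": -20.5},
    {"dx": 85, "dy": -121, "dz": 15, "rz": -25.6}
  ],
  "jaw": 60,
  "newtons": 60
}}

```text
$.deltas[0]: bad value
```

{"api": "send_rows", "payload": {
  "deltas": [
    {"dx": 17, "dy": -24, "dz": 3, "rz": -5},
    {"dx": 34, "dy": -48, "dz": 6, "rz": -10},
    {"dx": 51, "dy": -72, "dz": 9, "rz": -15},
    {"dx": 68, "dy": -97, "dz": 12, "rz": -20.5},
    {"dx": 85, "dy": -121, "dz": 15, "rz": -25.6}
  ]
}}

```text
$.deltas[0]: bad value
```

{"api": "send_rows", "payload": {
  "deltas": [
    {"dx": 17, "dy": -24, "rz": -5},
    {"dx": 34, "dy": -48, "rz": -10},
    {"dx": 51, "dy": -72, "rz": -15},
    {"dx": 68, "dy": -97, "rz": -20.5},
    {"dx": 86, "dy": -121, "rz": -25.5}
  ]
}}

```text
$.deltas[0]: bad value
```

{"api": "send_rows", "payload": {
  "deltas": [
    {"dx": 17, "dy": -24, "dz": 3, "rx": 0, "ry": 0, "rz": -5},
    {"dx": 34, "dy": -48, "dz": 6, "rx": 0, "ry": 0, "rz": -10},
    {"dx": 51, "dy": -72, "dz": 9, "rx": 0, "ry": 0, "rz": -15},
    {"dx": 68, "dy": -97, "dz": 12, "rx": 0, "ry": 0, "rz": -20.5},
    {"dx": 85, "dy": -121, "dz": 15, "rx": 0, "ry": 0, "rz": -25.6}
  ],
  "jaw": 60,
  "newtons": 60
}}

```text
clock: 0.52
tcp_pos: [0.3526, 0.4973, 0.2301]
orientation: [-1.307, -2.857, 0.002]
contact_force: [0.1, -0.9, 0.0]
grip_width: 0.0598
gripper_force: 0.0
```

{"api": "send_rows", "payload": {
  "deltas": [
    {"dx": 17, "dy": -24, "dz": 3, "rx": 0, "ry": 0, "rz": -5},
    {"dx": 34, "dy": -48, "dz": 6, "rx": 0, "ry": 0, "rz": -10},
    {"dx": 51, "dy": -72, "dz": 9, "rx": 0, "ry": 0, "rz": -15},
    {"dx": 68, "dy": -97, "dz": 12, "rx": 0, "ry": 0, "rz": -20.5},
    {"dx": 85, "dy": -121, "dz": 15, "rx": 0, "ry": 0, "rz": -25.6}
  ]
}}

```text
clock: 0.93
tcp_pos: [0.4375, 0.3763, 0.2452]
orientation: [-1.908, -2.496, 0.001]
contact_force: [0.2, 0.8, -1.1]
grip_width: 0.0604
gripper_force: 0.0
```

{"api": "send_rows", "payload": {
  "deltas": [
    {"dx": 17, "dy": -24, "dz": 0, "rx": 0, "ry": 0, "rz": -5},
    {"dx": 34, "dy": -48, "dz": 0, "rx": 0, "ry": 0, "rz": -10},
    {"dx": 51, "dy": -72, "dz": 0, "rx": 0, "ry": 0, "rz": -15},
    {"dx": 68, "dy": -97, "dz": 0, "rx": 0, "ry": 0, "rz": -20.5},
    {"dx": 86, "dy": -120, "dz": 0, "rx": 0, "ry": 0, "rz": -25.5}
  ]
}}

```text
clock: 1.35
tcp_pos: [0.5234, 0.2562, 0.2452]
orientation: [-2.412, -2.013, 0.001]
contact_force: [0.3, 0.0, -0.2]
grip_width: 0.0602
gripper_force: 0.0
```

```bash
python3 - <<'E'
from h import *
o=r.get_obs();M=R.from_rotvec(o['orientation']).as_matrix();print(o['tcp_pos'],o['joints'].round(2),'ty',np.degrees(np.arctan2(M[1,1],M[0,1])),M[:,2])
f=grab('side');a=cv2.resize(f['frame'][110:270,150:310],None,fx=3.7,fy=3.7,interpolation=cv2.INTER_CUBIC)
cv2.imwrite('pics/side1.png',cv2.convertScaleAbs(a,alpha=1.4))
E
```

```text
[0.5233597  0.25620903 0.24518648] [-0.9   0.31  0.43  1.77 -0.14  1.09 -0.6 ] ty -10.293078749635495 [-6.20623697e-04 -3.32319017e-04 -9.99999752e-01]
```

View pics/side1.png

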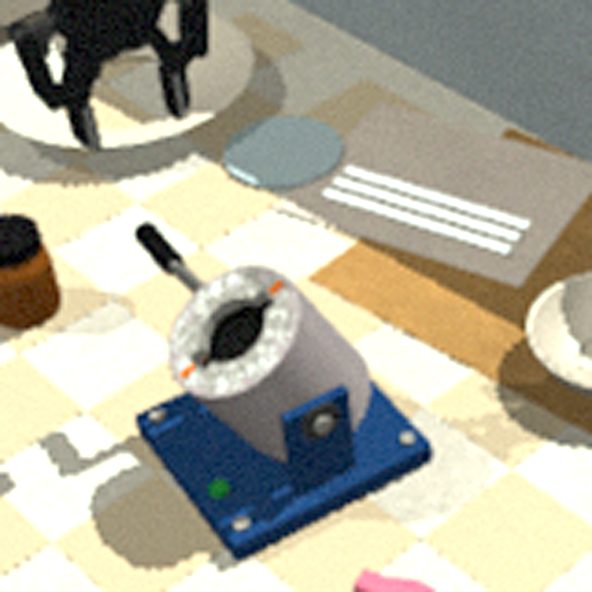

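The side view agrees with the model: the bar is at side px (193,177), the mouth at (215,200) and the corners are within about 2 px. Next I go down on the crank bar.

{"api": "send_rows", "payload": {
  "deltas": [
    {"dx": 0, "dy": 0, "dz": -25, "rx": 0, "ry": 0, "rz": 0},
    {"dx": 0, "dy": 0, "dz": -50, "rx": 0, "ry": 0, "rz": 0},
    {"dx": 0, "dy": 0, "dz": -75, "rx": 0, "ry": 0, "rz": 0},
    {"dx": 0, "dy": 0, "dz": -93, "rx": 0, "ry": 0, "rz": 0},
    {"dx": 0, "dy": 0, "dz": -93, "rx": 0, "ry": 0, "rz": 0}
  ]
}}

```text
clock: 1.82
tcp_pos: [0.5201, 0.2568, 0.1484]
orientation: [-2.405, -2.02, 0.012]
contact_force: [-0.6, 0.1, 0.3]
grip_width: 0.0599
gripper_force: 0.0
```

{"api": "send_rows", "payload": {
  "deltas": [
    {"dx": 0, "dy": 0, "dz": 0, "rx": 0, "ry": 0, "rz": 0},
    {"dx": 0, "dy": 0, "dz": 0, "rx": 0, "ry": 0, "rz": 0},
    {"dx": 0, "dy": 0, "dz": 0, "rx": 0, "ry": 0, "rz": 0},
    {"dx": 0, "dy": 0, "dz": 0, "rx": 0, "ry": 0, "rz": 0},
    {"dx": 0, "dy": 0, "dz": 0, "rx": 0, "ry": 0, "rz": 0}
  ],
  "jaw": 10,
  "newtons": 40
}}

```text
clock: 2.23
tcp_pos: [0.5236, 0.2583, 0.1535]
orientation: [2.407, 2.019, 0.003]
contact_force: [0.4, 0.0, -0.1]
grip_width: 0.0106
gripper_force: 0.0
```

```bash
python3 - <<'E'
from h import *
f=grab('side');a=f['frame'][120:240,150:270];g=grab('top');b=g['frame'][175:295,150:270]
s=lambda x:cv2.convertScaleAbs(cv2.resize(x,(400,400),interpolation=cv2.INTER_CUBIC),alpha=1.5)
cv2.imwrite('pics/two2.png',np.hstack([s(a),s(b)]))
E
```

```text
(no output)
```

View pics/two2.png

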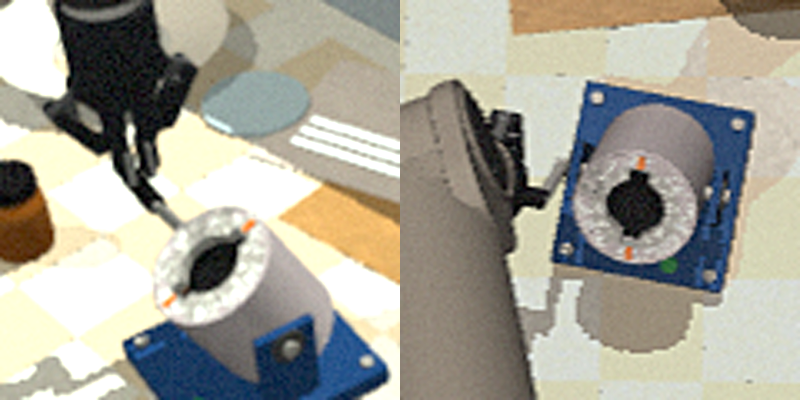

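Left (side): the closed fingertips are at about crop (130,175), by the bar's outer end. Right (top): the bar's inner part still shows at crop (530,195). The grasp missed, so I triangulate the bar and compare it with the projected TCP.

```bash
python3 - <<'E'
from h import *
o=r.get_obs();M=R.from_rotvec(o['orientation']).as_matrix();t=o['tcp_pos'];print(o['grip_width'],t)
P=[t+M[:,2]*.011,t-M[:,2]*.008]
for n,(x0,y0),k in(('side',(150,120),400/120),('top',(150,175),400/120)):
    p=proj(load(n),P); print(n,'tip,grasp crop px',((p-[x0,y0])*k).round(0).tolist())
    f=load(n)
def tri(a,b):
    A=[];c2=[]
    W=np.zeros((3,3));v=np.zeros(3)
    for n,uv in(('top',a),('side',b)):
        q,Mm,c=rays(load(n),[uv]);d=Mm@q[0];d/=np.linalg.norm(d);I=np.eye(3)-np.outer(d,d);W+=I;v+=I@c;A.append((I,c))
    x=np.linalg.solve(W,v);return x.round(4),[np.linalg.norm(I@(x-c)).round(4) for I,c in A]
t=lambda u,v:(170+(u+.5)/3.6-.5,185+(v+.5)/3.6-.5); s=lambda u,v:(150+(u+.5)/3.7-.5,110+(v+.5)/3.7-.5)
print('outer end',tri(t(26,170),s(144,230)),'inner end',tri(t(85,180),s(178,264)))
print('mouth',tri(t(183,184),s(240,332)))
print('marks',tri(t(190,140),s(277,287)),tri(t(176,238),s(187,373)))
print('corners',tri(t(311,85),s(428,455)),tri(t(275,275),s(238,552)),tri(t(93,248),s(137,420)))
E
```

```text
0.009826511499732708 [0.52333928 0.25812619 0.15303461]
side tip,grasp crop px [[141.0, 199.0], [138.0, 182.0]]
top tip,grasp crop px [[114.0, 192.0], [110.0, 191.0]]
outer end (array([0.5251, 0.2758, 0.1604]), [np.float64(0.0011), np.float64(0.0011)]) inner end (array([0.5188, 0.2274, 0.1576]), [np.float64(0.0026), np.float64(0.0026)])
mouth (array([0.5157, 0.1504, 0.1388]), [np.float64(0.0012), np.float64(0.0012)])
marks (array([0.5497, 0.143 , 0.1659]), [np.float64(0.0005), np.float64(0.0005)]) (array([0.4706, 0.1574, 0.1236]), [np.float64(0.0001), np.float64(0.0001)])
corners (array([0.6105, 0.0504, 0.0072]), [np.float64(0.0021), np.float64(0.0021)]) (array([0.4388, 0.0797, 0.0119]), [np.float64(0.0003), np.float64(0.0003)]) (array([0.4635, 0.2418, 0.0187]), [np.float64(0.0017), np.float64(0.0017)])
```

```bash
python3 - <<'E'
from h import *
f=load('side');C=cloud(f)
for v in range(156,186,2):
    print(v,' '.join(f"{u}:{','.join(str(int(round(1000*x))) for x in C[v,u])}{'k' if f['frame'][v,u].max()<75 else ''}" for u in range(182,204,3)))
E
```

```text
156 182:506,257,236k 185:506,240,245k 188:685,540,-3k 191:536,262,217k 194:531,237,233k 197:544,243,223k 200:552,241,220k 203:560,239,216
158 182:509,265,224k 185:504,240,239k 188:514,241,234 191:532,256,216k 194:533,242,223k 197:543,244,216k 200:550,241,214 203:715,489,-3
160 182:506,261,221k 185:506,246,228k 188:515,245,224 191:531,258,209k 194:532,242,216k 197:540,242,212 200:700,488,-4 203:705,475,1
162 182:500,253,221k 185:506,248,220k 188:515,248,216 191:530,258,202k 194:530,241,211k 197:684,484,-2 200:691,475,-1 203:698,467,-1
164 182:498,250,217k 185:505,247,215k 188:514,247,210k 191:531,262,193k 194:531,245,202k 197:542,247,194 200:684,466,-1 203:695,463,-5
166 182:633,504,-1 185:507,255,203k 188:511,244,207k 191:532,265,183k 194:529,243,197k 197:538,244,191 200:676,455,0 203:687,454,-5
168 182:625,494,-1 185:504,251,200k 188:513,250,195k 191:648,471,-1 194:527,242,191k 197:539,247,182k 200:670,449,-2 203:676,438,0
170 182:620,488,-4 185:504,253,192k 188:510,247,192k 191:641,462,-1k 194:528,246,182k 197:538,248,175 200:662,437,0 203:671,433,-3
172 182:614,479,-4 185:506,259,
[... 166 characters left out ...]
k 194:528,251,164 197:644,432,-5 200:652,426,-6 203:656,413,-1
176 182:600,459,-2 185:607,451,-2 188:518,270,152 191:518,253,162k 194:523,244,165k 197:636,421,-2 200:642,411,0 203:651,406,-3
178 182:594,451,-3 185:601,444,-4 188:608,436,-4 191:515,249,159k 194:518,238,163k 197:525,233,162k 200:636,403,-1 203:643,396,-2
180 182:586,439,-1 185:594,434,-3 188:604,431,-7 191:607,416,-1 194:515,235,160k 197:521,228,160 200:629,394,-1 203:638,391,-5
182 182:580,432,-2 185:587,423,-1 188:595,417,-2 191:601,408,-1 194:512,232,156k 197:519,228,154k 200:625,391,-6 203:632,382,-4
184 182:574,424,-2 185:581,415,-2 188:587,407,-1 191:596,402,-4 194:601,391,0 197:518,229,146 200:526,226,143 203:624,371,-2
```

```bash
python3 - <<'E'
from h import *
f=load('side');ty=np.array([np.cos(np.radians(-10.3)),np.sin(np.radians(-10.3)),0])
for z in(.225,.235,.245,.255,.265,.275):
    print(z,[((p-[150,110])*3.7).round() for p in proj(f,[np.array([.5234,.2562,z])-ty*.037,np.array([.5234,.2562,z])+ty*.037])])
o=r.get_obs();print(o['joints'],o['tcp_pos'],o['grip_width'],o['gripper_force'])
E
```

```text
0.225 [array([ 95., 191.]), array([186., 155.])]
0.235 [array([ 92., 180.]), array([184., 144.])]
0.245 [array([ 90., 169.]), array([182., 133.])]
0.255 [array([ 87., 157.]), array([180., 122.])]
0.265 [array([ 84., 146.]), array([178., 110.])]
0.275 [array([ 81., 134.]), array([176.,  99.])]
[-0.87325972  0.41340784  0.39821836  1.86290726 -0.19994284  0.90315568
 -0.55547288] [0.52333928 0.25812619 0.15303461] 0.009826511499732708 0.0
```

The images show the real fingertips about 22 mm higher than the reported TCP implies, so the fingers closed just above the bar. I'll open, go 20 mm lower and close again.

{"api": "send_rows", "payload": {
  "deltas": [
    {"dx": 0, "dy": 0, "dz": 10, "rx": 0, "ry": 0, "rz": 0},
    {"dx": 0, "dy": 0, "dz": 10, "rx": 0, "ry": 0, "rz": 0},
    {"dx": 0, "dy": 0, "dz": 10, "rx": 0, "ry": 0, "rz": 0},
    {"dx": 0, "dy": 0, "dz": 10, "rx": 0, "ry": 0, "rz": 0},
    {"dx": 0, "dy": 0, "dz": 10, "rx": 0, "ry": 0, "rz": 0}
  ],
  "jaw": 60
}}

```text
clock: 2.75
tcp_pos: [0.523, 0.2579, 0.1624]
orientation: [-2.407, -2.019, 0.0]
contact_force: [0.4, -0.2, -0.7]
grip_width: 0.0598
gripper_force: 0.0
```

{"api": "send_rows", "payload": {
  "deltas": [
    {"dx": -1, "dy": -3, "dz": -10, "rx": 0, "ry": 0, "rz": 0},
    {"dx": -1, "dy": -3, "dz": -20, "rx": 0, "ry": 0, "rz": 0},
    {"dx": -1, "dy": -3, "dz": -30, "rx": 0, "ry": 0, "rz": 0},
    {"dx": -1, "dy": -3, "dz": -30, "rx": 0, "ry": 0, "rz": 0},
    {"dx": -1, "dy": -3, "dz": -30, "rx": 0, "ry": 0, "rz": 0}
  ]
}}

```text
clock: 3.17
tcp_pos: [0.5213, 0.2545, 0.1311]
orientation: [-2.407, -2.019, 0.004]
contact_force: [0.6, 0.4, 0.5]
grip_width: 0.0599
gripper_force: 0.0
```

{"api": "send_rows", "payload": {
  "deltas": [
    {"dx": 0, "dy": 0, "dz": 0, "rx": 0, "ry": 0, "rz": 0},
    {"dx": 0, "dy": 0, "dz": 0, "rx": 0, "ry": 0, "rz": 0},
    {"dx": 0, "dy": 0, "dz": 0, "rx": 0, "ry": 0, "rz": 0},
    {"dx": 0, "dy": 0, "dz": 0, "rx": 0, "ry": 0, "rz": 0},
    {"dx": 0, "dy": 0, "dz": 0, "rx": 0, "ry": 0, "rz": 0}
  ],
  "jaw": 10
}}

```text
clock: 3.58
tcp_pos: [0.5226, 0.2551, 0.1329]
orientation: [2.407, 2.019, 0.002]
contact_force: [1.1, -0.5, 1.4]
grip_width: 0.0162
gripper_force: 39.0
```

{"api": "send_rows", "payload": {
  "deltas": [
    {"dx": 5.8, "dy": -1.0, "dz": 2.3, "rx": 0, "ry": 0, "rz": 0},
    {"dx": 11.7, "dy": -2.1, "dz": 4.1, "rx": 0, "ry": 0, "rz": 0},
    {"dx": 17.8, "dy": -3.1, "dz": 5.4, "rx": 0, "ry": 0, "rz": 0},
    {"dx": 23.9, "dy": -4.2, "dz": 6.2, "rx": 0, "ry": 0, "rz": 0},
    {"dx": 30, "dy": -5.3, "dz": 6.5, "rx": 0, "ry": 0, "rz": 0}
  ]
}}

```text
clock: 4.0
tcp_pos: [0.5458, 0.251, 0.1392]
orientation: [-2.398, -2.016, 0.015]
contact_force: [-11.4, 1.4, 8.3]
grip_width: 0.0163
gripper_force: 42.3
```

{"api": "send_rows", "payload": {
  "deltas": [
    {"dx": 0, "dy": 0, "dz": 0, "rx": 0, "ry": 0, "rz": 0},
    {"dx": 0, "dy": 0, "dz": 0, "rx": 0, "ry": 0, "rz": 0},
    {"dx": 0, "dy": 0, "dz": 0, "rx": 0, "ry": 0, "rz": 0}
  ]
}}

```text
clock: 4.25
tcp_pos: [0.5479, 0.2507, 0.1393]
orientation: [-2.401, -2.017, 0.01]
contact_force: [-13.7, 0.6, 12.8]
grip_width: 0.0162
gripper_force: 42.8
```

```bash
python3 - <<'E'
from h import *
f=grab('side');a=f['frame'][120:240,150:270];g=grab('top');b=g['frame'][175:295,150:270]
s=lambda x:cv2.convertScaleAbs(cv2.resize(x,(400,400),interpolation=cv2.INTER_CUBIC),alpha=1.5)
cv2.imwrite('pics/two3.png',np.hstack([s(a),s(b)]))
E
```

```text
(no output)
```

View pics/two3.png

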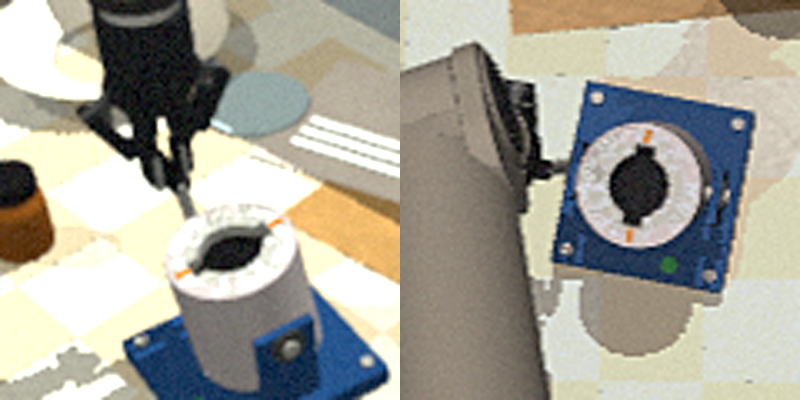

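Both views show the drum nearly upright: side mouth at crop (233,250), top mouth at crop (639,184), marks at (648,136) and (628,236). I'll get the tilt from a plane fit to the rim.

```bash
cat > rim.py <<'E'
from h import *
yaw=-.1742; ex=np.array([np.cos(yaw),np.sin(yaw),0])
def rim(c=(.534,.145)):
  for n in('top','side'):
    f=load(n);C=cloud(f);P=C[(np.hypot(C[...,0]-c[0],C[...,1]-c[1])<.062)&(C[...,2]>.13)&(C[...,2]<.172)&(f['frame'].min(-1)>90)]
    for _ in range(6):
        m=P.mean(0);w=np.linalg.svd(P-m,full_matrices=False)[2][2];w*=np.sign(w[2]);d=(P-m)@w;P=P[np.abs(d)<max(2*d.std(),.002)]
    print(n,len(P),'mean',m.round(4),'n',w.round(3),'tilt',round(-np.arctan2(w@ex,w[2]),3),'rms',d.std().round(4),'bbox mid',((P.min(0)+P.max(0))/2).round(4),np.ptp(P,axis=0).round(3))
if __name__=='__main__':rim()
E
python3 rim.py; python3 - <<'E'
from h import *
k=120/400
t=lambda u,v:((u-400+.5)*k+150-.5,(v+.5)*k+175-.5)
f=load('top');M=atz(f,[t(648,136),t(628,236),t(639,184)],.15);print(M.round(4),M[:2].mean(0).round(4),np.degrees(np.arctan2(*(M[0]-M[1])[[1,0]])))
print(np.linalg.norm(M[0]-M[1]))
E
```

```text
top 660 mean [0.5316 0.148  0.1501] n [-0.119  0.025  0.993] tilt 0.122 rms 0.002 bbox mid [0.5314 0.1488 0.1497] [0.106 0.107 0.02 ]
side 568 mean [0.5293 0.1469 0.1473] n [-0.112  0.02   0.994] tilt 0.114 rms 0.0011 bbox mid [0.5311 0.1495 0.1474] [0.109 0.109 0.016]
[[0.5745 0.1405 0.15  ]
 [0.4857 0.1564 0.15  ]
 [0.5317 0.1476 0.15  ]] [0.5301 0.1485 0.15  ] -10.183713602611355
0.09021475147486012
```

{"api": "send_rows", "payload": {
  "deltas": [
    {"dx": 3, "dy": -0.5, "dz": 0, "rx": 0, "ry": 0, "rz": 0},
    {"dx": 6, "dy": -1, "dz": 0, "rx": 0, "ry": 0, "rz": 0},
    {"dx": 9, "dy": -1.6, "dz": 0, "rx": 0, "ry": 0, "rz": 0},
    {"dx": 9, "dy": -1.6, "dz": 0, "rx": 0, "ry": 0, "rz": 0},
    {"dx": 9, "dy": -1.6, "dz": 0, "rx": 0, "ry": 0, "rz": 0}
  ]
}}

```text
clock: 4.77
tcp_pos: [0.5573, 0.2491, 0.1394]
orientation: [-2.401, -2.017, 0.009]
contact_force: [-12.7, -0.8, 13.8]
grip_width: 0.0162
gripper_force: 43.2
```

```bash
python3 - <<'E'
from rim import *
grab('side');grab('top');rim();o=r.get_obs();print(o['tcp_pos'],o['contact_force'])
E
```

```text
top 646 mean [0.5373 0.1466 0.1503] n [ 0.009 -0.007  1.   ] tilt -0.011 rms 0.0019 bbox mid [0.5376 0.146  0.1503] [0.107 0.107 0.009]
side 543 mean [0.5357 0.146  0.1478] n [ 0.011 -0.005  1.   ] tilt -0.011 rms 0.0011 bbox mid [0.5373 0.1479 0.1479] [0.109 0.11  0.005]
[0.55734161 0.24904114 0.13948898] [-12.2381791    0.06425974  13.66084989]
```

Upright (tilt about -0.01). I relax the push, then release and rise.

{"api": "send_rows", "payload": {
  "deltas": [
    {"dx": -2, "dy": 0.4, "dz": 0.5, "rx": 0, "ry": 0, "rz": 0},
    {"dx": -4.2, "dy": 0.7, "dz": 0.5, "rx": 0, "ry": 0, "rz": 0},
    {"dx": -4.2, "dy": 0.7, "dz": 0.5, "rx": 0, "ry": 0, "rz": 0}
  ]
}}

```text
clock: 5.12
tcp_pos: [0.5567, 0.2492, 0.1396]
orientation: [-2.406, -2.019, -0.001]
contact_force: [-0.7, 1.5, 0.2]
grip_width: 0.0167
gripper_force: 42.0
```

{"api": "send_rows", "payload": {
  "deltas": [
    {"dx": 0, "dy": 0, "dz": 0, "rx": 0, "ry": 0, "rz": 0},
    {"dx": 0, "dy": 0, "dz": 0, "rx": 0, "ry": 0, "rz": 0},
    {"dx": 0, "dy": 0, "dz": 0, "rx": 0, "ry": 0, "rz": 0},
    {"dx": 0, "dy": 0, "dz": 0, "rx": 0, "ry": 0, "rz": 0}
  ],
  "jaw": 60
}}

```text
clock: 5.45
tcp_pos: [0.5571, 0.2484, 0.1393]
orientation: [2.407, 2.019, -0.0]
contact_force: [-0.5, 0.4, 0.8]
grip_width: 0.0599
gripper_force: 0.0
```

{"api": "send_rows", "payload": {
  "deltas": [
    {"dx": 0, "dy": 0, "dz": 25, "rx": 0, "ry": 0, "rz": 0},
    {"dx": 0, "dy": 0, "dz": 55, "rx": 0, "ry": 0, "rz": 0},
    {"dx": 0, "dy": 0, "dz": 90, "rx": 0, "ry": 0, "rz": 0},
    {"dx": 0, "dy": 0, "dz": 120, "rx": 0, "ry": 0, "rz": 0}
  ]
}}

```text
clock: 5.78
tcp_pos: [0.5571, 0.2484, 0.2612]
orientation: [2.407, 2.018, 0.001]
contact_force: [1.3, 1.4, 0.6]
grip_width: 0.0598
gripper_force: 0.0
```

```bash
python3 - <<'E'
from rim import *
grab('side');grab('top');rim();o=r.get_obs();print(o['tcp_pos'],o['joints'].round(2))
E
```

```text
top 669 mean [0.5366 0.1466 0.1503] n [-0.001  0.     1.   ] tilt 0.001 rms 0.002 bbox mid [0.5376 0.1471 0.1503] [0.107 0.109 0.008]
side 551 mean [0.5354 0.1455 0.1478] n [0.007 0.003 1.   ] tilt -0.007 rms 0.0011 bbox mid [0.5377 0.1476 0.1478] [0.109 0.113 0.005]
[0.56007108 0.24954054 0.26513898] [-0.86  0.34  0.44  1.68 -0.16  1.14 -0.55]
```

{"api": "send_rows", "payload": {
  "deltas": [
    {"dx": -4, "dy": -29, "dz": 0, "rx": 0, "ry": 0, "rz": -3.5},
    {"dx": -9, "dy": -59, "dz": 0, "rx": 0, "ry": 0, "rz": -7},
    {"dx": -13, "dy": -88, "dz": 0, "rx": 0, "ry": 0, "rz": -10.5},
    {"dx": -18, "dy": -118, "dz": 0, "rx": 0, "ry": 0, "rz": -14},
    {"dx": -22, "dy": -148, "dz": 0, "rx": 0, "ry": 0, "rz": -17.4}
  ]
}}

```text
clock: 6.3
tcp_pos: [0.5342, 0.0991, 0.2589]
orientation: [-2.687, -1.628, 0.001]
contact_force: [-0.1, -0.7, 1.0]
grip_width: 0.0596
gripper_force: 0.0
```

{"api": "send_rows", "payload": {
  "deltas": [
    {"dx": -4, "dy": -29, "dz": 0, "rx": 0, "ry": 0, "rz": -3.5},
    {"dx": -9, "dy": -59, "dz": 0, "rx": 0, "ry": 0, "rz": -7},
    {"dx": -13, "dy": -88, "dz": 0, "rx": 0, "ry": 0, "rz": -10.5},
    {"dx": -18, "dy": -118, "dz": 0, "rx": 0, "ry": 0, "rz": -14},
    {"dx": -22, "dy": -148, "dz": 0, "rx": 0, "ry": 0, "rz": -17.4}
  ]
}}

```text
clock: 6.72
tcp_pos: [0.5121, -0.0496, 0.2593]
orientation: [-2.903, -1.2, -0.0]
contact_force: [0.4, 0.1, -0.4]
grip_width: 0.0601
gripper_force: 0.0
```

{"api": "send_rows", "payload": {
  "deltas": [
    {"dx": -4, "dy": -29, "dz": 0, "rx": 0, "ry": 0, "rz": -3.5},
    {"dx": -9, "dy": -59, "dz": -10, "rx": 0, "ry": 0, "rz": -7},
    {"dx": -13, "dy": -88, "dz": -35, "rx": 0, "ry": 0, "rz": -10.5},
    {"dx": -18, "dy": -118, "dz": -65, "rx": 0, "ry": 0, "rz": -14},
    {"dx": -23, "dy": -147, "dz": -90, "rx": 0, "ry": 0, "rz": -17.4}
  ]
}}

```text
clock: 7.13
tcp_pos: [0.4892, -0.1962, 0.1684]
orientation: [3.051, 0.748, 0.001]
contact_force: [0.6, 1.4, -0.4]
grip_width: 0.0602
gripper_force: 0.0
```

{"api": "send_rows", "payload": {
  "deltas": [
    {"dx": 0, "dy": 0, "dz": -25, "rx": 0, "ry": 0, "rz": 0},
    {"dx": 0, "dy": 0, "dz": -50, "rx": 0, "ry": 0, "rz": 0},
    {"dx": 0, "dy": 0, "dz": -75, "rx": 0, "ry": 0, "rz": 0},
    {"dx": 0, "dy": 0, "dz": -80, "rx": 0, "ry": 0, "rz": 0},
    {"dx": 0, "dy": 0, "dz": -80, "rx": 0, "ry": 0, "rz": 0}
  ]
}}

```text
clock: 7.55
tcp_pos: [0.4883, -0.1947, 0.0881]
orientation: [-3.049, -0.752, 0.005]
contact_force: [-0.4, 0.2, 0.2]
grip_width: 0.06
gripper_force: 0.0
```

```bash
python3 - <<'E'
from h import *
o=r.get_obs();M=R.from_rotvec(o['orientation']).as_matrix();print(o['tcp_pos'],o['joints'].round(2),'ty',np.degrees(np.arctan2(M[1,1],M[0,1])))
f=grab('side');a=f['frame'][230:350,250:370];g=grab('top');b=g['frame'][195:295,280:380]
s=lambda x:cv2.convertScaleAbs(cv2.resize(x,(400,400),interpolation=cv2.INTER_CUBIC),alpha=1.4)
cv2.imwrite('pics/two4.png',np.hstack([s(a),s(b)]))
E
```

```text
[ 0.48827383 -0.19466477  0.08812783] [-0.26  0.48  0.66  2.05 -0.43  0.75 -0.42] ty -62.300218469781136
```

View pics/two4.png

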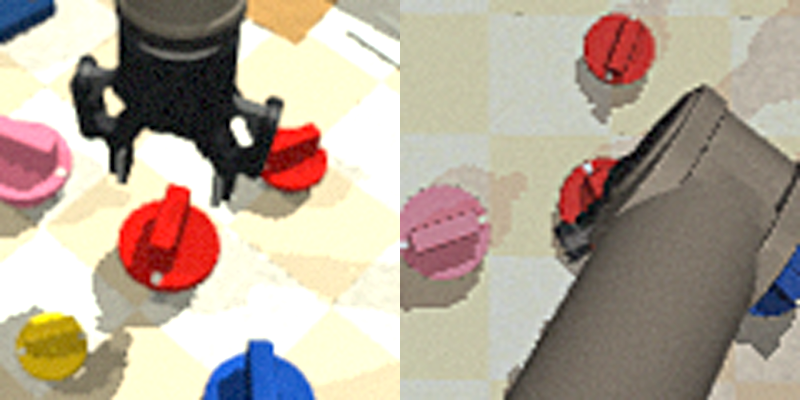

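The fingers straddle the bar: tips at side crop (122,180) and (223,203), bar at (175,215). I'll check the tip height against the projection before going down.

```bash
python3 - <<'E'
from h import *
f=load('side');a=np.radians(-62.3);ty=np.array([np.cos(a),np.sin(a),0]);t=r.get_obs()['tcp_pos']
for z in(.075,.085,.095,.105,.115):
    print(z,[((p-[250,230])/.3).round() for p in proj(f,[np.r_[t[:2],z]-ty*.035,np.r_[t[:2],z]+ty*.035])])
E
```

```text
0.075 [array([122., 198.]), array([218., 221.])]
0.085 [array([122., 189.]), array([219., 213.])]
0.095 [array([122., 181.]), array([219., 205.])]
0.105 [array([122., 173.]), array([220., 196.])]
0.115 [array([122., 164.]), array([221., 188.])]
```

{"api": "send_rows", "payload": {
  "deltas": [
    {"dx": 1, "dy": 0, "dz": -15, "rx": 0, "ry": 0, "rz": 0},
    {"dx": 1, "dy": 0, "dz": -30, "rx": 0, "ry": 0, "rz": 0},
    {"dx": 1, "dy": 0, "dz": -40, "rx": 0, "ry": 0, "rz": 0},
    {"dx": 1, "dy": 0, "dz": -46, "rx": 0, "ry": 0, "rz": 0},
    {"dx": 1, "dy": 0, "dz": -50, "rx": 0, "ry": 0, "rz": 0}
  ]
}}

```text
clock: 8.07
tcp_pos: [0.4913, -0.1943, 0.0397]
orientation: [3.049, 0.755, 0.001]
contact_force: [0.1, -0.5, -0.5]
grip_width: 0.0599
gripper_force: 0.0
```

{"api": "send_rows", "payload": {
  "deltas": [
    {"dx": 0, "dy": 0, "dz": 0, "rx": 0, "ry": 0, "rz": 0},
    {"dx": 0, "dy": 0, "dz": 0, "rx": 0, "ry": 0, "rz": 0},
    {"dx": 0, "dy": 0, "dz": 0, "rx": 0, "ry": 0, "rz": 0},
    {"dx": 0, "dy": 0, "dz": 0, "rx": 0, "ry": 0, "rz": 0},
    {"dx": 0, "dy": 0, "dz": 0, "rx": 0, "ry": 0, "rz": 0}
  ],
  "jaw": 10,
  "newtons": 40
}}

```text
clock: 8.48
tcp_pos: [0.4912, -0.1943, 0.04]
orientation: [3.049, 0.755, 0.001]
contact_force: [-0.0, 0.7, 4.6]
grip_width: 0.0166
gripper_force: 41.3
```

{"api": "send_rows", "payload": {
  "deltas": [
    {"dx": 0, "dy": 0, "dz": 0, "rx": 0, "ry": 0, "rz": 0},
    {"dx": 0, "dy": 0, "dz": 5, "rx": 0, "ry": 0, "rz": 0},
    {"dx": 0, "dy": 0, "dz": 30, "rx": 0, "ry": 0, "rz": 0},
    {"dx": 0, "dy": 0, "dz": 65, "rx": 0, "ry": 0, "rz": 0},
    {"dx": 0, "dy": 0, "dz": 100, "rx": 0, "ry": 0, "rz": 0}
  ],
  "newtons": 100
}}

```text
clock: 8.9
tcp_pos: [0.4896, -0.1942, 0.1399]
orientation: [-3.049, -0.754, 0.005]
contact_force: [1.3, -0.6, -1.8]
grip_width: 0.015
gripper_force: 98.2
```

{"api": "send_rows", "payload": {
  "deltas": [
    {"dx": 0, "dy": 0, "dz": 30, "rx": 0, "ry": 0, "rz": 7.1},
    {"dx": 0, "dy": 0, "dz": 60, "rx": 0, "ry": 0, "rz": 14.2},
    {"dx": 0, "dy": 0, "dz": 95, "rx": 0, "ry": 0, "rz": 21.3},
    {"dx": 0, "dy": 15, "dz": 100, "rx": 0, "ry": 0, "rz": 28.4},
    {"dx": 0, "dy": 41, "dz": 100, "rx": 0, "ry": 0, "rz": 35.5}
  ]
}}

```text
clock: 9.32
tcp_pos: [0.4919, -0.1565, 0.2427]
orientation: [2.67, 1.646, 0.007]
contact_force: [-0.0, 0.4, -2.2]
grip_width: 0.0152
gripper_force: 98.3
```

{"api": "send_rows", "payload": {
  "deltas": [
    {"dx": 3, "dy": 20, "dz": 0, "rx": 0, "ry": 0, "rz": 7.1},
    {"dx": 6, "dy": 40, "dz": 0, "rx": 0, "ry": 0, "rz": 14.2},
    {"dx": 9, "dy": 60, "dz": 0, "rx": 0, "ry": 0, "rz": 21.3},
    {"dx": 12, "dy": 80, "dz": 0, "rx": 0, "ry": 0, "rz": 28.4},
    {"dx": 15, "dy": 100, "dz": 0, "rx": 0, "ry": 0, "rz": 35.5}
  ]
}}

```text
clock: 9.73
tcp_pos: [0.5054, -0.0525, 0.2394]
orientation: [-2.038, -2.391, 0.0]
contact_force: [0.4, 0.5, -2.0]
grip_width: 0.015
gripper_force: 98.3
```

{"api": "send_rows", "payload": {
  "deltas": [
    {"dx": 3, "dy": 20, "dz": 0, "rx": 0, "ry": 0, "rz": 7.1},
    {"dx": 6, "dy": 40, "dz": 0, "rx": 0, "ry": 0, "rz": 14.2},
    {"dx": 9, "dy": 60, "dz": 0, "rx": 0, "ry": 0, "rz": 21.3},
    {"dx": 12, "dy": 80, "dz": 0, "rx": 0, "ry": 0, "rz": 28.4},
    {"dx": 15, "dy": 100, "dz": 0, "rx": 0, "ry": 0, "rz": 35.5}
  ]
}}

```text
clock: 10.15
tcp_pos: [0.5204, 0.0474, 0.2393]
orientation: [-1.212, -2.898, 0.001]
contact_force: [1.1, -0.5, -1.0]
grip_width: 0.0152
gripper_force: 98.3
```

{"api": "send_rows", "payload": {
  "deltas": [
    {"dx": 3, "dy": 20, "dz": 0, "rx": 0, "ry": 0, "rz": 7.1},
    {"dx": 6, "dy": 40, "dz": 0, "rx": 0, "ry": 0, "rz": 14.2},
    {"dx": 9, "dy": 60, "dz": 0, "rx": 0, "ry": 0, "rz": 21.3},
    {"dx": 12, "dy": 80, "dz": 0, "rx": 0, "ry": 0, "rz": 28.4},
    {"dx": 15.5, "dy": 99.5, "dz": 0, "rx": 0, "ry": 0, "rz": 35.7}
  ]
}}

```text
clock: 10.57
tcp_pos: [0.536, 0.1469, 0.2392]
orientation: [-0.269, -3.13, 0.001]
contact_force: [-0.0, 0.1, -1.9]
grip_width: 0.015
gripper_force: 98.3
```

```bash
python3 - <<'E'
from h import *
o=r.get_obs();M=R.from_rotvec(o['orientation']).as_matrix();print(o['tcp_pos'],o['joints'].round(2),'ty',np.degrees(np.arctan2(M[1,1],M[0,1])))
f=grab('side');a=f['frame'][100:260,150:310];g=grab('top')
cv2.imwrite('pics/s5.png',cv2.convertScaleAbs(cv2.resize(a,(592,592),interpolation=cv2.INTER_CUBIC),alpha=1.4))
C=cloud(f);im=f['frame'].astype(int);red=(im[...,2]>90)&(im[...,1]<60)&(im[...,0]<60)&(C[...,2]>.15)&(C[...,2]<.35)
P=C[red];print(len(P),np.percentile(P,[2,50,98],axis=0).round(4))
E
```

```text
[0.53597934 0.14688166 0.2392314 ] [-0.56  0.26  0.21  1.83 -0.06  1.06  1.08] ty 80.18745458160319
417 [[ 0.4986 -0.4488  0.1651]
 [ 0.5455  0.1186  0.231 ]
 [ 0.5701  0.1651  0.2664]]
```

View pics/s5.png

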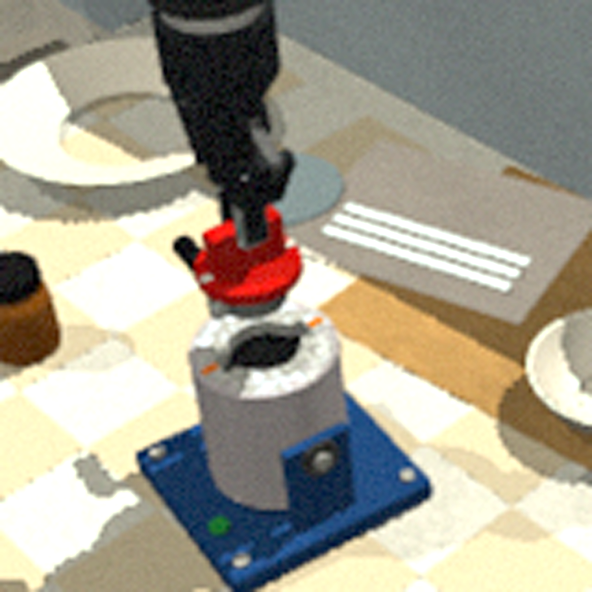

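The lid hangs level, its disc spanning crop x 194–302 with the lower edge at y≈303 and a white mark at (207,278). The orange marks are at (208,370) and (317,322). I'll fit the lid and mouth centres in the same view.

```bash
python3 - <<'E'
from h import *
from scipy.optimize import least_squares
f=load('side');k=160/592;px=lambda u,v:((u+.5)*k+149.5,(v+.5)*k+99.5)
M=atz(f,[px(208,370),px(317,322)],.15);print('marks',M.round(4),M.mean(0).round(4),np.linalg.norm(M[0]-M[1]).round(3),np.degrees(np.arctan2(*(M[1]-M[0])[[1,0]])).round(1))
th=np.linspace(0,2*np.pi,180);c=np.c_[np.cos(th),np.sin(th),0*th]
hi=lambda P:np.array([P[:,0].min(),P[:,0].max(),P[:,1].max()])
im=f['frame'].astype(int)
# rim ext from image by left/right reading
o=np.array([px(190,0)[0],px(342,0)[0]])
red=(im[...,2]>80)&(im[...,1]<70)&(im[...,0]<70);red[:150]=0;red[:, :195]=0;red[190:]=0;red[:,245:]=0
v,u=np.nonzero(red);e=np.array([u.min()-.5,u.max()+.5,v.max()+.5]);print('red ext',e,'crop',(e-[149.5,149.5,99.5])/k)
for n in('lid',):
    def m(p):
        P=np.r_[c*.038+[p[0],p[1],p[2]+.034],c*.038+[p[0],p[1],p[2]+.024]];return proj(f,P)
    for z in(.19,.195,.2,.205):
        s=least_squares(lambda p:(hi(m([p[0],p[1],z]))-e),[.537,.147]);print(z,s.x.round(4),s.fun.round(2))
C=cloud(f);P=C[red];d=P[(P[:,2]<.245)&(P[:,2]>.2)];print('disc z hist',np.histogram(P[:,2],bins=np.arange(.2,.28,.005)))
# white mark
print('mark at z=.234',atz(f,[px(207,278)],.234).round(4), pt(f,[px(207,278)]).round(4), pt(f,[px(230,285),px(270,280),px(288,262)]).round(4))
E
```

```text
marks [[0.493  0.1552 0.15  ]
 [0.5832 0.1381 0.15  ]] [0.5381 0.1466 0.15  ] 0.092 -10.8
red ext [201.5 230.5 182.5] crop [192.4 299.7 307.1]
0.19 [0.5392 0.1555] [-0.21  0.21 -0.02]
0.195 [0.5359 0.1505] [-0.31  0.32 -0.03]
0.2 [0.5325 0.1455] [-0.42  0.43 -0.03]
0.205 [0.5292 0.1404] [-0.53  0.54 -0.04]
disc z hist (array([  0,   0,   0,   0,   3,  34, 196,  21,  24,  28,  16,  19,  35,
        25,   1,   2]), array([0.2  , 0.205, 0.21 , 0.215, 0.22 , 0.225, 0.23 , 0.235, 0.24 ,
       0.245, 0.25 , 0.255, 0.26 , 0.265, 0.27 , 0.275, 0.28 ]))
mark at z=.234 [[0.502  0.1493 0.234 ]] [[0.5029 0.1508 0.2326]] [[0.5084 0.1321 0.2337]
 [0.5328 0.119  0.2311]
 [0.5559 0.1274 0.229 ]]
```

{"api": "send_rows", "payload": {
  "deltas": [
    {"dx": 2, "dy": 0, "dz": -15, "rx": 0, "ry": 0, "rz": 0},
    {"dx": 2, "dy": 0, "dz": -30, "rx": 0, "ry": 0, "rz": 0},
    {"dx": 2, "dy": 0, "dz": -42, "rx": 0, "ry": 0, "rz": 0},
    {"dx": 2, "dy": 0, "dz": -48, "rx": 0, "ry": 0, "rz": 0},
    {"dx": 2, "dy": 0, "dz": -52, "rx": 0, "ry": 0, "rz": 0}
  ]
}}

```text
clock: 11.08
tcp_pos: [0.5387, 0.1454, 0.189]
orientation: [0.281, 3.129, -0.0]
contact_force: [-7.5, -2.9, 34.5]
grip_width: 0.0148
gripper_force: 103.3
```

{"api": "send_rows", "payload": {
  "deltas": [
    {"dx": 0, "dy": 0, "dz": -2, "rx": 0, "ry": 0, "rz": 0},
    {"dx": 0, "dy": 0, "dz": -4, "rx": 0, "ry": 0, "rz": 0},
    {"dx": 0, "dy": 0, "dz": -6, "rx": 0, "ry": 0, "rz": 0},
    {"dx": 0, "dy": 0, "dz": -6, "rx": 0, "ry": 0, "rz": 0}
  ]
}}

```text
clock: 11.42
tcp_pos: [0.542, 0.1464, 0.1883]
orientation: [0.28, 3.121, 0.006]
contact_force: [-7.6, -2.0, 37.9]
grip_width: 0.0153
gripper_force: 105.2
```

The lid is resting on the rim rather than in the notches. I'll ease the push and look.

{"api": "send_rows", "payload": {
  "deltas": [
    {"dx": 0, "dy": 0, "dz": 4, "rx": 0, "ry": 0, "rz": 0},
    {"dx": 0, "dy": 0, "dz": 9, "rx": 0, "ry": 0, "rz": 0},
    {"dx": 0, "dy": 0, "dz": 9, "rx": 0, "ry": 0, "rz": 0}
  ]
}}

```text
clock: 11.67
tcp_pos: [0.539, 0.1459, 0.1917]
orientation: [0.28, 3.127, 0.001]
contact_force: [-0.8, -0.0, -1.6]
grip_width: 0.0152
gripper_force: 99.3
```

```bash
python3 - <<'E'
from h import *
o=r.get_obs();print(o['tcp_pos'],o['contact_force'],o['orientation'])
f=grab('side');g=grab('top');a=f['frame'][140:220,190:270];b=g['frame'][190:270,180:260]
s=lambda x:cv2.convertScaleAbs(cv2.resize(x,(400,400),interpolation=cv2.INTER_CUBIC),alpha=1.4)
cv2.imwrite('pics/two6.png',np.hstack([s(a),s(b)]))
E
```

```text
[0.5390241  0.14591556 0.19173347] [-0.78902929 -0.04744855 -1.62112304] [2.79809527e-01 3.12722323e+00 1.21656781e-03]
```

View pics/two6.png

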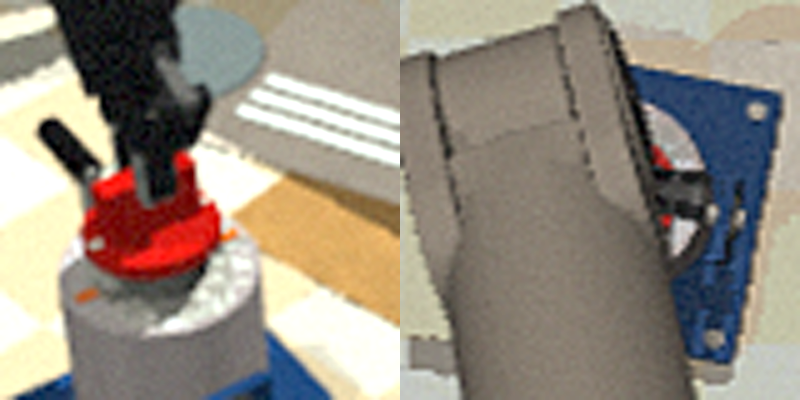

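Left view (9th picture): disc spans crop x 82–221 with the lower edge at y≈281, lid white mark at (96,243), orange marks at (88,296) and (230,238).

```bash
python3 - <<'E'
from rim import *
from scipy.optimize import least_squares
rim()
f=load('side');px=lambda u,v:((u+.5)/5+189.5,(v+.5)/5+139.5)
M=atz(f,[px(88,296),px(230,238)],.15);print('mouth marks',M.round(4),M.mean(0).round(4),np.linalg.norm(M[0]-M[1]).round(3),np.degrees(np.arctan2(*(M[1]-M[0])[[1,0]])).round(1))
zo=.1527;mk=atz(f,[px(96,243)],zo+.034)[0];print('lid mark',mk.round(4))
th=np.linspace(0,2*np.pi,180);c=np.c_[np.cos(th),np.sin(th),0*th]
im=f['frame'].astype(int);red=(im[...,2]>80)&(im[...,1]<70)&(im[...,0]<70);red[:174]=0;red[200:]=0;red[:,:200]=0;red[:,240:]=0
v,u=np.nonzero(red);e=np.array([u.min()-.5,u.max()+.5,v.max()+.5]);print(e,px(82,0)[0],px(221,0)[0],px(0,281)[1])
e2=np.array([px(82,0)[0],px(221,0)[0],px(0,281)[1]])
hi=lambda P:np.array([P[:,0].min(),P[:,0].max(),P[:,1].max()])
for E in(e,e2):
  for z in(zo-.002,zo,zo+.002):
    s=least_squares(lambda p:hi(proj(f,np.r_[c*.038+[p[0],p[1],z+.034],c*.038+[p[0],p[1],z+.024]]))-E,[.537,.147]);print(z,s.x.round(4),s.fun.round(2))
d=s.x-mk[:2];print('mark to centre',np.linalg.norm(d),np.degrees(np.arctan2(d[1],d[0])))
C=cloud(f);P=C[red];print('disc z',np.median(P[(P[:,2]<.2)],axis=0))
E
```

```text
top 88 mean [0.5544 0.1089 0.1498] n [0.041 0.024 0.999] tilt -0.036 rms 0.0022 bbox mid [0.545  0.1094 0.15  ] [0.086 0.033 0.011]
side 299 mean [0.5329 0.1291 0.148 ] n [ 0.028 -0.003  1.   ] tilt -0.028 rms 0.001 bbox mid [0.5393 0.1465 0.1479] [0.109 0.108 0.006]
mouth marks [[0.4976 0.1552 0.15  ]
 [0.5822 0.1357 0.15  ]] [0.5399 0.1455 0.15  ] 0.087 -12.9
lid mark [0.5048 0.1496 0.1867]
[205.5 234.5 199.5] 206.0 233.8 195.8
0.1507 [0.5294 0.1341] [-0.04  0.04 -0.  ]
0.1527 [0.5282 0.1322] [-0.08  0.08 -0.01]
0.1547 [0.5269 0.1304] [-0.12  0.12 -0.01]
0.1507 [0.5385 0.1455] [-0.49  0.5  -0.04]
0.1527 [0.5372 0.1436] [-0.53  0.54 -0.04]
0.1547 [0.536  0.1418] [-0.57  0.58 -0.04]
mark to centre 0.032175252642663695 -14.094404626859118
disc z [0.52685026 0.130253   0.18519055]
```

{"api": "send_rows", "payload": {
  "deltas": [
    {"dx": 0.5, "dy": 2.5, "dz": 0, "rx": 0, "ry": 0, "rz": 0},
    {"dx": 0.5, "dy": 2.5, "dz": -2, "rx": 0, "ry": 0, "rz": 0},
    {"dx": 0.5, "dy": 2.5, "dz": -4, "rx": 0, "ry": 0, "rz": 0},
    {"dx": 0.5, "dy": 2.5, "dz": -6, "rx": 0, "ry": 0, "rz": 0},
    {"dx": 0.5, "dy": 2.5, "dz": -6, "rx": 0, "ry": 0, "rz": 0}
  ]
}}

```text
clock: 12.18
tcp_pos: [0.5415, 0.1491, 0.1876]
orientation: [0.278, 3.124, 0.003]
contact_force: [-1.8, -3.8, 21.2]
grip_width: 0.0149
gripper_force: 103.0
```

{"api": "send_rows", "payload": {
  "deltas": [
    {"dx": -1, "dy": 0, "dz": 1, "rx": 0, "ry": 0, "rz": 0},
    {"dx": -2, "dy": 0, "dz": 1, "rx": 0, "ry": 0, "rz": 0},
    {"dx": -3, "dy": 0, "dz": 1, "rx": 0, "ry": 0, "rz": 0},
    {"dx": -4, "dy": 0, "dz": 1, "rx": 0, "ry": 0, "rz": 0}
  ]
}}

```text
clock: 12.52
tcp_pos: [0.5382, 0.1493, 0.188]
orientation: [0.278, 3.122, 0.004]
contact_force: [4.0, -1.2, 11.7]
grip_width: 0.015
gripper_force: 101.3
```

{"api": "send_rows", "payload": {
  "deltas": [
    {"dx": 1, "dy": -1.5, "dz": 0, "rx": 0, "ry": 0, "rz": 0},
    {"dx": 2, "dy": -1.5, "dz": 0, "rx": 0, "ry": 0, "rz": 0},
    {"dx": 3, "dy": -1.5, "dz": 0, "rx": 0, "ry": 0, "rz": 0},
    {"dx": 4, "dy": -1.5, "dz": 0, "rx": 0, "ry": 0, "rz": 0},
    {"dx": 5, "dy": -1.5, "dz": 0, "rx": 0, "ry": 0, "rz": 0}
  ]
}}

```text
clock: 12.93
tcp_pos: [0.54, 0.1491, 0.1872]
orientation: [-0.277, -3.129, -0.004]
contact_force: [-6.7, 2.1, 14.8]
grip_width: 0.0151
gripper_force: 102.0
```

{"api": "send_rows", "payload": {
  "deltas": [
    {"dx": -1.5, "dy": 0, "dz": -1, "rx": 0, "ry": 0, "rz": -2},
    {"dx": -1.5, "dy": 0, "dz": -1, "rx": 0, "ry": 0, "rz": -4},
    {"dx": -1.5, "dy": 0, "dz": -1, "rx": 0, "ry": 0, "rz": -6},
    {"dx": -1.5, "dy": 0, "dz": -1, "rx": 0, "ry": 0, "rz": -6}
  ]
}}

```text
clock: 13.27
tcp_pos: [0.5407, 0.1497, 0.187]
orientation: [0.44, 3.106, 0.007]
contact_force: [-0.2, 3.5, 14.4]
grip_width: 0.015
gripper_force: 101.9
```

```bash
python3 - <<'E'
from rim import *
o=r.get_obs();print(o['tcp_pos'],o['contact_force'],o['moment'])
f=grab('side');grab('top');rim()
a=f['frame'][165:215,195:262]
cv2.imwrite('pics/s7.png',cv2.convertScaleAbs(cv2.resize(a,None,fx=11.5,fy=11.5,interpolation=cv2.INTER_CUBIC),alpha=1.3))
E
```

```text
[0.54066526 0.14973166 0.1869903 ] [-0.16636426  3.45156057 14.37720071] [0.62217953 0.48347032 0.24281732]
top 110 mean [0.5516 0.1101 0.1504] n [-0.014 -0.009  1.   ] tilt 0.012 rms 0.0022 bbox mid [0.5435 0.1108 0.1504] [0.089 0.036 0.009]
side 288 mean [0.5296 0.1275 0.1479] n [0.003 0.004 1.   ] tilt -0.002 rms 0.001 bbox mid [0.5375 0.1448 0.1479] [0.107 0.106 0.004]
```

View pics/s7.png

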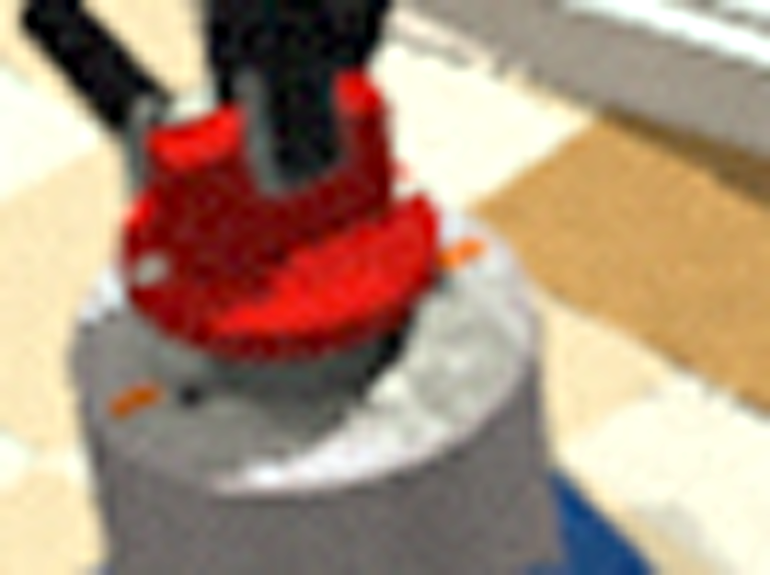

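```bash
python3 - <<'E'
from h import *
from scipy.optimize import least_squares
f=load('side');px=lambda u,v:((u+.5)/11.5+194.5,(v+.5)/11.5+164.5)
M=atz(f,[px(135,400),px(463,252)],.15);print('orange',M.round(4),M.mean(0).round(4),np.linalg.norm(M[0]-M[1]).round(3),np.degrees(np.arctan2(*(M[1]-M[0])[[1,0]])).round(1))
n=atz(f,[px(188,395)],.15)[0];print('notch spot',n.round(4)); a=np.radians(-10.1);ex=np.array([np.cos(a),np.sin(a)]);ey=np.array([-ex[1],ex[0]])
for c in(M.mean(0)[:2],np.array([.5376,.147])): print('notch in mouth frame',((n[:2]-c)@ex).round(4),((n[:2]-c)@ey).round(4), [(((m[:2]-c)@ex).round(4),((m[:2]-c)@ey).round(4)) for m in M])
z=.147;mk=atz(f,[px(150,268)],z+.034)[0];b=np.radians(-16.1);print('lid mark',mk.round(4),'centre',mk[:2]+.0335*np.array([np.cos(b),np.sin(b)]))
E=np.array([px(122,0)[0],px(441,0)[0],px(0,355)[1]]);th=np.linspace(0,2*np.pi,180);c=np.c_[np.cos(th),np.sin(th),0*th]
hi=lambda P:np.array([P[:,0].min(),P[:,0].max(),P[:,1].max()])
s=least_squares(lambda p:hi(proj(f,np.r_[c*.038+[p[0],p[1],z+.034],c*.038+[p[0],p[1],z+.024]]))-E,[.537,.147]);print('disc fit',s.x.round(4),s.fun.round(2))
# rim: outer circle extents left 75 right 540 bottom 492
E=np.array([px(73,0)[0],px(540,0)[0],px(0,492)[1]])
s=least_squares(lambda p:hi(proj(f,c*.056+[p[0],p[1],.15]))-E,[.537,.147]);print('rim fit',s.x.round(4),s.fun.round(2))
print('bar ends at z=.147+.068',atz(f,[px(150,135),px(385,85)],.215).round(4))
E
```

```text
orange [[0.4946 0.1553 0.15  ]
 [0.5828 0.1397 0.15  ]] [0.5387 0.1475 0.15  ] 0.09 -10.0
notch spot [0.5043 0.1477 0.15  ]
notch in mouth frame -0.0339 -0.0059 [(np.float64(-0.0448), np.float64(-0.0001)), (np.float64(0.0448), np.float64(0.0001))]
notch in mouth frame -0.0329 -0.0052 [(np.float64(-0.0438), np.float64(0.0007)), (np.float64(0.0458), np.float64(0.0008))]
lid mark [0.507  0.1588 0.181 ] centre [0.53921278 0.14953119]
disc fit [0.5402 0.1519] [-0.44  0.44 -0.03]
rim fit [0.5386 0.1454] [-0.22  0.22 -0.02]
bar ends at z=.147+.068 [[0.5145 0.161  0.215 ]
 [0.5633 0.136  0.215 ]]
```

{"api": "send_rows", "payload": {
  "deltas": [
    {"dx": 0, "dy": 0, "dz": 6, "rx": 0, "ry": 0, "rz": 6},
    {"dx": -1, "dy": -2.5, "dz": 6, "rx": 0, "ry": 0, "rz": 6},
    {"dx": -1, "dy": -2.5, "dz": 6, "rx": 0, "ry": 0, "rz": 6},
    {"dx": -1, "dy": -2.5, "dz": 6, "rx": 0, "ry": 0, "rz": 6}
  ]
}}

```text
clock: 13.7
tcp_pos: [0.5372, 0.1445, 0.19]
orientation: [-0.282, -3.128, 0.0]
contact_force: [-1.2, -0.1, 0.6]
grip_width: 0.0153
gripper_force: 99.8
```

```bash
python3 - <<'E'
from rim import *
o=r.get_obs();M=R.from_rotvec(o['orientation']).as_matrix();print(o['tcp_pos'],o['contact_force'],o['moment'],M.round(4)[:,2],np.degrees(np.arctan2(M[1,1],M[0,1])))
f=grab('side');rim()
E
```

```text
[0.53722877 0.14450038 0.19000958] [-1.16685196 -0.05318082  0.60626304] [ 0.00657933  0.0356259  -0.01379085] [-4.e-04 -1.e-04 -1.e+00] 79.68657711470641
top 110 mean [0.5516 0.1101 0.1504] n [-0.014 -0.009  1.   ] tilt 0.012 rms 0.0022 bbox mid [0.5435 0.1108 0.1504] [0.089 0.036 0.009]
side 293 mean [0.5309 0.1278 0.1477] n [0.002 0.001 1.   ] tilt -0.002 rms 0.0012 bbox mid [0.5377 0.1446 0.1477] [0.108 0.106 0.005]
```

{"api": "send_rows", "payload": {
  "deltas": [
    {"dx": 1.3, "dy": 2.4, "dz": 0, "rx": 0, "ry": 0, "rz": 0.3},
    {"dx": 1.3, "dy": 2.4, "dz": -2, "rx": 0, "ry": 0, "rz": 0.3},
    {"dx": 1.3, "dy": 2.4, "dz": -4, "rx": 0, "ry": 0, "rz": 0.3},
    {"dx": 1.3, "dy": 2.4, "dz": -5, "rx": 0, "ry": 0, "rz": 0.3},
    {"dx": 1.3, "dy": 2.4, "dz": -5, "rx": 0, "ry": 0, "rz": 0.3}
  ]
}}

```text
clock: 14.17
tcp_pos: [0.5402, 0.1479, 0.1874]
orientation: [0.269, 3.127, 0.003]
contact_force: [-1.8, -0.4, 15.2]
grip_width: 0.0153
gripper_force: 102.3
```

```bash
python3 - <<'E'
from rim import *
o=r.get_obs();print(o['tcp_pos'],o['contact_force'],o['moment'])
F=o['contact_force'];m=o['moment']
for h in(.2,.15,.05):print(h,'contact x,y',(-(m[1]+h*F[0])/F[2]).round(4),((m[0]-h*F[1])/F[2]).round(4))
E
```

```text
[0.5401716  0.14794397 0.18743166] [-1.84333921 -0.42429016 15.156782  ] [-0.34496269  0.95888183  0.16529593]
0.2 contact x,y -0.0389 -0.0172
0.15 contact x,y -0.045 -0.0186
0.05 contact x,y -0.0572 -0.0214
```

Every press puts the reaction on the -x lug, so the lid must go farther +x. I lift, hop +x and press gently.

{"api": "send_rows", "payload": {
  "deltas": [
    {"dx": 0, "dy": 0, "dz": 6, "rx": 0, "ry": 0, "rz": 0},
    {"dx": 3, "dy": 0.5, "dz": 6, "rx": 0, "ry": 0, "rz": 0},
    {"dx": 3, "dy": 0.5, "dz": 3, "rx": 0, "ry": 0, "rz": 0},
    {"dx": 3, "dy": 0.5, "dz": 1, "rx": 0, "ry": 0, "rz": 0},
    {"dx": 3, "dy": 0.5, "dz": 0, "rx": 0, "ry": 0, "rz": 0}
  ]
}}

```text
clock: 14.58
tcp_pos: [0.5425, 0.1483, 0.1852]
orientation: [0.27, 3.129, 0.002]
contact_force: [0.7, 2.5, -1.0]
grip_width: 0.0149
gripper_force: 99.6
```

```bash
cat > ct.py <<'E'
from rim import *
o=r.get_obs();M=R.from_rotvec(o['orientation']).as_matrix()
print(o['tcp_pos'].round(4),o['contact_force'].round(1),o['moment'].round(3),M[:,2].round(4),np.degrees(np.arctan2(M[1,1],M[0,1])).round(1),o['grip_width'])
F=o['contact_force'];m=o['moment'];h=.2
p=np.array([-(m[1]+h*F[0])/F[2],(m[0]-h*F[1])/F[2]]);print('contact in mouth axes mm',(1e3*np.array([p@ex[:2],p@[-ex[1],ex[0]]])).round())
E
python3 ct.py
```

```text
[0.5425 0.1483 0.1852] [ 0.7  2.5 -1. ] [ 0.565 -0.343 -0.048] [ 0.0016  0.001  -1.    ] 80.1 0.014889314401742043
contact in mouth axes mm [-193.  -92.]
```

It is dropping into the hole with no vertical force. I continue down.

{"api": "send_rows", "payload": {
  "deltas": [
    {"dx": 0, "dy": 0, "dz": -3, "rx": 0, "ry": 0, "rz": 0},
    {"dx": 0, "dy": 0, "dz": -6, "rx": 0, "ry": 0, "rz": 0},
    {"dx": 0, "dy": 0, "dz": -9, "rx": 0, "ry": 0, "rz": 0},
    {"dx": 0, "dy": 0, "dz": -12, "rx": 0, "ry": 0, "rz": 0}
  ]
}}

```text
clock: 14.92
tcp_pos: [0.5419, 0.1483, 0.1732]
orientation: [0.269, 3.13, 0.001]
contact_force: [0.4, 3.5, 2.1]
grip_width: 0.0153
gripper_force: 99.9
```

```bash
python3 ct.py
```

```text
[0.5419 0.1483 0.1732] [0.4 3.5 2.1] [ 0.895 -0.239 -0.021] [ 4.e-04  8.e-04 -1.e+00] 80.2 0.015336455808564043
contact in mouth axes mm [ 61. 109.]
```

{"api": "send_rows", "payload": {
  "deltas": [
    {"dx": 0, "dy": 1, "dz": -3, "rx": 0, "ry": 0, "rz": 0},
    {"dx": 0, "dy": 1, "dz": -6, "rx": 0, "ry": 0, "rz": 0},
    {"dx": 0, "dy": 1, "dz": -9, "rx": 0, "ry": 0, "rz": 0},
    {"dx": 0, "dy": 1, "dz": -11, "rx": 0, "ry": 0, "rz": 0},
    {"dx": 0, "dy": 1, "dz": -11, "rx": 0, "ry": 0, "rz": 0}
  ]
}}

```text
clock: 15.33
tcp_pos: [0.544, 0.1475, 0.1659]
orientation: [0.272, 3.125, 0.002]
contact_force: [-3.8, -3.1, 24.9]
grip_width: 0.0152
gripper_force: 103.0
```

```bash
python3 ct.py
```

```text
[0.544  0.1475 0.1659] [-3.8 -3.1 24.9] [-0.11   0.755  0.046] [ 4.6e-03  9.0e-04 -1.0e+00] 80.0 0.015240853103065912
contact in mouth axes mm [-3. 20.]
```

Seated: 25 N with the disc on the rim at TCP z .166. Now I turn clockwise, moving the TCP to allow for its roughly 4 mm offset from the lid's centre.

{"api": "send_rows", "payload": {
  "deltas": [
    {"dx": 0, "dy": -0.3, "dz": 1, "rx": 0, "ry": 0, "rz": -6},
    {"dx": 0, "dy": -0.8, "dz": 1, "rx": 0, "ry": 0, "rz": -12},
    {"dx": -0.1, "dy": -1.2, "dz": 1, "rx": 0, "ry": 0, "rz": -18},
    {"dx": -0.2, "dy": -1.7, "dz": 1, "rx": 0, "ry": 0, "rz": -24},
    {"dx": -0.3, "dy": -2.1, "dz": 1, "rx": 0, "ry": 0, "rz": -30}
  ]
}}

```text
clock: 15.75
tcp_pos: [0.5426, 0.1484, 0.1655]
orientation: [1.075, 2.95, 0.007]
contact_force: [-1.5, 5.0, 13.5]
grip_width: 0.0152
gripper_force: 101.7
```

```bash
python3 ct.py
```

```text
[0.5426 0.1484 0.1655] [-1.5  5.  13.5] [1.515 0.115 0.295] [ 0.0032  0.0033 -1.    ] 49.9 0.01523890689175035
contact in mouth axes mm [ 7. 40.]
```

{"api": "send_rows", "payload": {
  "deltas": [
    {"dx": -0.2, "dy": 0.5, "dz": -1, "rx": 0, "ry": 0, "rz": -6},
    {"dx": -0.5, "dy": 0.5, "dz": -1, "rx": 0, "ry": 0, "rz": -12},
    {"dx": -0.8, "dy": 0.2, "dz": -1, "rx": 0, "ry": 0, "rz": -18},
    {"dx": -1.1, "dy": 0, "dz": -1, "rx": 0, "ry": 0, "rz": -24},
    {"dx": -1.4, "dy": 0, "dz": -1, "rx": 0, "ry": 0, "rz": -30}
  ]
}}

```text
clock: 16.17
tcp_pos: [0.5434, 0.1483, 0.1654]
orientation: [1.8, 2.569, 0.011]
contact_force: [2.8, 4.4, 15.5]
grip_width: 0.0152
gripper_force: 102.3
```

```bash
python3 ct.py
```

```text
[0.5434 0.1483 0.1654] [ 2.8  4.4 15.5] [ 0.675 -0.664  0.475] [ 0.0076  0.0034 -1.    ] 20.0 0.015226664607777718
contact in mouth axes mm [  9. -11.]
```

{"api": "send_rows", "payload": {
  "deltas": [
    {"dx": 0.5, "dy": 0.5, "dz": 0, "rx": 0, "ry": 0, "rz": -6},
    {"dx": 0.5, "dy": 0.5, "dz": 0, "rx": 0, "ry": 0, "rz": -12},
    {"dx": 0.3, "dy": 0.3, "dz": 0, "rx": 0, "ry": 0, "rz": -17},
    {"dx": 0, "dy": 0, "dz": 0, "rx": 0, "ry": 0, "rz": -22},
    {"dx": 0, "dy": 0, "dz": 0, "rx": 0, "ry": 0, "rz": -26}
  ]
}}

```text
clock: 16.58
tcp_pos: [0.5435, 0.148, 0.1656]
orientation: [2.332, 2.101, 0.012]
contact_force: [1.9, 3.3, 19.4]
grip_width: 0.015
gripper_force: 103.1
```

```bash
python3 ct.py
```

```text
[0.5435 0.148  0.1656] [ 1.9  3.3 19.4] [ 0.354 -0.178  0.559] [ 0.0073  0.0029 -1.    ] -6.0 0.015015141335023897
contact in mouth axes mm [ -8. -18.]
```

{"api": "send_rows", "payload": {
  "deltas": [
    {"dx": 0, "dy": 0, "dz": 0, "rx": 0, "ry": 0, "rz": -2},
    {"dx": 0, "dy": 0, "dz": 0, "rx": 0, "ry": 0, "rz": -4},
    {"dx": 0, "dy": 0, "dz": 0, "rx": 0, "ry": 0, "rz": -4},
    {"dx": 0, "dy": 0, "dz": 0, "rx": 0, "ry": 0, "rz": -4}
  ]
}}

```text
clock: 16.92
tcp_pos: [0.5434, 0.1479, 0.1656]
orientation: [2.4, 2.023, 0.011]
contact_force: [1.3, 4.1, 19.9]
grip_width: 0.0152
gripper_force: 103.0
```

```bash
python3 ct.py; python3 - <<'E'
from rim import *
f=grab('side');g=grab('top');rim()
C=cloud(f);im=f['frame'].astype(int);red=(im[...,2]>70)&(im[...,1]<60)&(im[...,0]<60)&(np.hypot(C[...,0]-.538,C[...,1]-.147)<.05)
P=C[red];print(len(P),'z hist',np.histogram(P[:,2],bins=np.arange(.13,.21,.005))[0])
T=P[(P[:,2]>.170)&(P[:,2]<.2)]
e,v=np.linalg.eigh(np.cov(T[:,:2].T));print('bar',len(T),T.mean(0).round(4),'dir',np.degrees(np.arctan2(v[1,1],v[0,1])).round(1),np.sqrt(e).round(4))
D=P[(P[:,2]>.15)&(P[:,2]<.163)];m=D.mean(0);w=np.linalg.svd(D-m,full_matrices=False)[2][2];print('disc',m.round(4),'n',w.round(3))
# white marks: bright pixels on disc
w=(im.min(-1)>110)&(np.hypot(C[...,0]-.538,C[...,1]-.147)<.037)&(C[...,2]>.152)&(C[...,2]<.17)
v,u=np.nonzero(w);print(list(zip(u,v)),C[w].round(4)[:12])
o=r.get_obs();print(o['joints'].round(2))
E
```

```text
[0.5434 0.1479 0.1656] [ 1.3  4.1 19.9] [ 0.341 -0.093  0.46 ] [ 0.007   0.0028 -1.    ] -9.7 0.015227972694945512
contact in mouth axes mm [ -4. -25.]
top 166 mean [0.5409 0.1075 0.15  ] n [ 0.048 -0.014  0.999] tilt -0.05 rms 0.0019 bbox mid [0.5408 0.1081 0.1495] [0.095 0.031 0.01 ]
side 291 mean [0.5337 0.1306 0.1479] n [ 0.042 -0.007  0.999] tilt -0.042 rms 0.001 bbox mid [0.5408 0.1477 0.1477] [0.107 0.112 0.008]
400 z hist [  0   0   0   3  28 195  53  20  17  10  14  18  41   1   0]
bar 101 [0.5376 0.1317 0.1852] dir 74.1 [0.007  0.0109]
disc [0.5325 0.141  0.158 ] n [-0.029  0.05  -0.998]
[(np.int64(207), np.int64(190)), (np.int64(207), np.int64(191)), (np.int64(227), np.int64(195)), (np.int64(228), np.int64(195)), (np.int64(227), np.int64(196)), (np.int64(228), np.int64(196))] [[0.5143 0.1753 0.1588]
 [0.5131 0.1743 0.1565]
 [0.5377 0.1184 0.1606]
 [0.5415 0.1191 0.1577]
 [0.538  0.1194 0.1562]
 [0.5394 0.1168 0.1568]]
[-0.81  0.38  0.55  1.91 -0.25  0.91 -0.31]
```

```bash
python3 - <<'E'
from bench import r
print(r.hand_in())
E
```

```text
the job is handed in; nothing more can be done
None
```

I handed the job in with the drum upright to about 0.05 rad and the gripper still holding the red lid at about 100 N. The lid is pushed fully in and turned about 1.45–1.55 rad clockwise. The bowl, jar and bottle were never touched, and the judge's verdict was not shown.

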